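# Roll a tube into the vee cradle and clamp it

## Robot

A 7-joint arm with a two-finger parallel gripper is mounted at the origin on the work surface; the furniture and walls round the work are solid. World frame = base frame: x ahead of the robot, y to its left, z up, the work surface at z = 0. Lengths are in m, angles in rad, forces in N, time in s.
With the tool pointing down it reaches from about 0.425 to 0.925 m from the base axis. Payload 6.8 kg.
Tool frame: the origin (TCP) lies on the centre line of the jaws, within the pads' length; the fingertips stand 8 mm ahead of it and the grasp point (between the pads) lies 11 mm behind it (r.finger_overhang is the distance from the TCP to the fingertips, in m); x points along the fingers, z is the direction in which the jaws open and shut, and the axes are right-handed (so a half turn about x gives the same grasp; the last joint's range is limited). The gripper opens to 85 mm and grips with 20 to 120 N. Pads are 22 mm wide; open, the fingers measure 114 mm over their backs; the gripper's body (76 mm by 85 mm) begins 54 mm behind the grasp point. The pads swing forward as they close: fully open they stand 13 mm farther back than shut.
Start: joints at [0.999, 0.477, 0.022, 1.555, -0.011, 1.109, -0.083], TCP at [0.302, -0.604, 0.239] pointing down, gripper open.
Joint ranges: [-2.96, 2.96], [-0.34, 2.1], [-1.41, 1.46], [0.24, 2.44], [-1.37, 4.51], [0.17, 1.92], [-2.96, 2.96]. Speed limits (rad/s): [2.39, 2.39, 3.14, 3.14, 3.14, 3.14, 3.14].

## Interface

Orientations are given as a rotation vector (axis times angle).
In Python, from bench import r gives the robot as it stands. The module is installed in compiled form; this text tells all that it offers.
- The arm moves only by the tool play_rows, never from a script. Its argument "plan" is a list of rows, each a list of 5 numbers: the opening, from -1 (shut) to 1 (fully open), then the shift along the world's x, y, z in m, then the turn about the world's z in rad. A call has 1 to 10 rows; each row is the pose to reach, as a shift and turn from the pose commanded when the call began; what a row does not reach only later rows make up. A row lasts 1/10 s, in which the tool goes at most 50 mm and 8.59 degrees, less where a joint would pass 70% of its speed; a pose out of reach is approached as far as the arm can. A call with a gripper value outside its range is refused whole. The fingers move at their own pace and stop on an object; "force" is the grip in N (left out, the last holds). Time passes only in rows, so rows that repeat a pose let the fingers close. It gives the time, the measured TCP pose, the force and the opening at its end, in the units of the state.
- r.get_obs(): the state, without advancing time (a new reading comes with each control period).
- r.grab_frame(name): name is "scene" or "top" or "wrist"; returns a dict with "pixels" (400x640x3 uint8, blue, green, red), "z_map" (400x640 float32, m along the optical axis (not along the pixel's ray), 0 where there is no reading), "vfov" (degrees; the focal length in pixels is half the picture's height over the tangent of half this angle, whatever the lens; pixels are square), "cx", "cy" (the principal point, pixels), "R" (3x3) and "t" (3): a world point X has camera coordinates R X + t; the wrist camera has in their place "tool_from_camera" (4x4, takes a point from camera to tool coordinates, whose origin is the TCP and whose axes are the tool frame's). Camera axes: x right, y down, z forward; pixel columns grow to the right and rows downward; lengths in m; the calibration is good to about 2 mm. A picture is of the moment at which its call begins: read the wrist's pose just before it.
- r.hand_in(): hands the job in, once; it reports no verdict.
Trained networks look in a picture, given as the dict that the camera call returned (one of the last four; its "shot" number tells which), for a name from the list of things; names that differ only in an ending like _2 or _b are one class to them, and where a whole thing is asked for, a point or a joint stands for the part that bears it (a point fixed in the world has none). Each returns a list of dicts, best first, with "conf" (0 to 1); they miss things now and then, are a little off and sometimes report something else, mostly with a low value. They report only what shows in the picture. A call takes as long as a camera call. They do not tell look-alikes from the thing itself.
- r.outline_of(picture, label): "mask" (400x640 bool, what is visible of it) and "bbox" ([left, top, right, bottom] as shares, 0 to 1, of the picture: columns of its width, rows of its height, round what is visible of it).
- r.pinpoint(picture, label): "position" ([column, row] as shares, 0 to 1, of the picture: columns of its width, rows of its height: a listed point, or the origin of a listed thing).
The state is a dict: "clock": time; "joints": joint angles; "qvel": joint speeds; "tau": joint torques, N m; "tcp_pos": TCP position; "orientation": TCP orientation; "contact_force": force on the tool from outside, world axes, zero at the start; "moment": the same for the moment, N m; "grip_width": finger opening in m.
Only numpy, scipy, OpenCV 4.12 (cv2) and the standard library are available. Lean on these libraries where they do the work, as an engineer would, in place of code of your own. Each camera call takes 0.05 s, during which the arm holds its last target.

## Task

Roll the loose steel tube up the short ramp into the vee cradle, without picking it up, and let go so that it settles centred on both flanks by itself while the clamp is still open. Then swing the clamp arm over the tube as far as it goes and press its knob straight down until you feel the rubber pad bear firmly on the tube, gently enough not to crush the thin wall, and leave it clamped. Don't disturb the other things on the bench.

Things in the scene. Friction and masses are not known exactly. Their poses are not given: they have to be found in the camera images.
- fixture: Vee fixture of light wood on a plywood board, fixed, packed up 0 to 12 mm over the bench. Origin under the board below the middle of the vee line; x runs across the vee (the ramp is on the -x side, towards the robot), y along it, z up; all heights here are from this origin. Blocks y -60 to 60 mm; board 12 mm thick, x -108 to 62, y -75 to 130 mm. Clamp post at x 0, y 105 mm (hub radius 16, top 110 mm).
- vee (a point): Middle of the seated tube's axis: on the vee's middle plane, 46.6 mm above the fixture's origin; axes as the fixture's. In the fixture's frame the 90 degree vee's lowest line is at x = 0, z = 24 mm; the near lip at x = -20, z = 44 mm; the far flank runs up to x = 34, z = 58 mm, then flat to x = 50 mm. A seated tube's top is at z = 62.6 mm.
- ramp (a point): Middle of the ramp's upper face (fixture x = -57 mm, z = 41 mm). The ramp rises at 4 degrees from x = -94 mm, z = 39 mm to the near lip of the vee. Two low steel stops at its rear (7 mm above the ramp, 12 mm wide, centred at y = -52 and 52 mm, from x = -89 to -81 mm) keep the tube from rolling back; between them it is open.
- tube: Loose plain steel tube, 32 mm diameter, 130 mm long, about 0.36 kg, ends overhanging the blocks. Push it at or just below axis height; pushed above, it can wedge. Origin at its centre, its y axis along the tube (x and z turn as it rolls). At first it lies against the two stops, parallel to the vee, axis at fixture x = -67, z = 57 mm; let go on the ramp, it rolls back.
- clamp_swing (a joint): Swing of the clamp arm about its post, rad: 0 = at its stop, the arm pointing along the fixture's -y with the pad over the middle of the vee; positive = swung away, anticlockwise seen from above; at 1.57 the arm points along the fixture's +x. Range 0 to 1.9. Stays where it is left; about 1 N at the knob moves it.
- clamp_press: The dark steel clamp arm, a bar 16 mm wide, 12 mm thick, with a round rubber pad (24 mm) on a screw spindle under its tip. It slides down its post by up to 26 mm; at the start it is 0 to 2 mm below the top, where the knob's top is at z = 132 mm. About 6 N on the knob moves it down; friction then holds it, the pad bearing with up to 8 N. Origin on the post's axis, 120 mm below the knob point.
- knob (a point): Middle of the upright black knob at the arm's tip, straight above the pad (diameter 25 mm, 26 mm tall; this point is 12 mm below its top, 14 mm above the arm's upper face), 105 mm from the post's axis. Can be gripped from above or pushed. The spindle is set differently each time: the pad's face is 38 to 52 mm below this point and must be felt to touch.
- vee_top (a point): Top of the seated tube over the middle of the vee, z = 62.6 mm in the fixture's frame, where the pad comes to bear; it clears it by 3 mm or more while the arm is raised. The pad should press with about 12 N, that is about 18 N on the knob, 6 N of it spent on the arm's friction: under 6 N on the tube is too loose, over 20 N dents it. The rubber gives 1 mm per 13 N.
- try_square: Try square lying on the bench, 120x209x19 mm; bystander, leave alone.
- box_dowels: Small cardboard box, 65x100x30 mm; bystander, leave alone.
- tape_roll: Roll of black tape, 110 mm diameter, 45 mm high; bystander, leave alone.
Things that resemble listed ones, but are neither listed nor needed, are in the scene too. Of the things like the tube, leave any that is yellow; of the rest the smaller one is meant.

How it is judged:
By the outcome, as a careful person would: the job done as asked, in the order asked, and still so for the second after the job is handed in, with the robot touching nothing.
It also fails if it takes over 72 s, if anything falls off the work surface, if the arm or the gripper's body presses on something with over 40 N, if the wrist force passes 120 N, or if a joint passes its speed limit or range.

## Working session

There is one attempt and no reset: what is moved stays moved. The work goes in short steps, Python scripts to look and compute and a tool call to move; the robot and the scene stay as the last step left them, time stands still between calls to the robot, and variables do not carry over. Pictures are saved under pics/ and viewed, and the job is handed in when it is done.

Besides the shell and the picture viewer there is one more tool, called after "Request:" by a JSON object that holds its "fn" and its "kwargs". play_rows: Moves the arm, as the interface text tells. Its arguments: {"type":"object","properties":{"plan":{"type":"array","items":{"type":"array","items":{"type":"number"}}},"force":{"type":"number"}},"required":["plan"]}

```bash
mkdir -p pics
cat > h.py <<'E'
import numpy as np, cv2
from bench import r
def K(f):
    fl=200/np.tan(np.radians(f["vfov"])/2); return fl,f["cx"],f["cy"]
def w(f,u,v,z=None):
    fl,cx,cy=K(f)
    if z is None: z=f["z_map"][int(round(v)),int(round(u))]
    c=np.array([(u-cx)/fl*z,(v-cy)/fl*z,z])
    return f["R"].T@(c-f["t"])
def ray_at_z(f,u,v,h):
    fl,cx,cy=K(f); d=f["R"].T@np.array([(u-cx)/fl,(v-cy)/fl,1]); o=-f["R"].T@f["t"]
    return o+d*(h-o[2])/d[2]
def proj(f,X):
    fl,cx,cy=K(f); c=f["R"]@np.array(X)+f["t"]; return c[0]/c[2]*fl+cx,c[1]/c[2]*fl+cy
E
python3 - <<'E'
from h import *
o=r.get_obs(); print({k:np.round(v,3) for k,v in o.items()}, r.finger_overhang)
for n in("scene","top"):
    f=r.grab_frame(n); cv2.imwrite(f"pics/{n}0.png",f["pixels"]); print(n,f["vfov"],f["cx"],f["cy"],f["t"],np.round(f["R"],3).tolist(), (f["z_map"]>0).mean())
    for l in("fixture","vee","ramp","tube","knob","vee_top","clamp_press","clamp_swing","try_square","box_dowels","tape_roll"):
        for p in r.pinpoint(f,l)[:3]:
            u,v=p["position"][0]*640,p["position"][1]*400
            print(l,round(p["conf"],2),round(u),round(v),np.round(w(f,min(u,639),min(v,399)),3))
E
```

```text
{'clock': np.float64(0.0), 'joints': array([ 0.999,  0.478,  0.022,  1.556, -0.012,  1.109, -0.083]), 'qvel': array([-0.   ,  0.   ,  0.   , -0.   , -0.001, -0.001,  0.   ]), 'tau': array([-1.0000e-03, -5.9646e+01,  1.6080e+00, -2.8120e+01,  1.2000e-02,
        9.0000e-03, -0.0000e+00]), 'tcp_pos': array([ 0.302, -0.603,  0.238]), 'orientation': array([ 0.862,  1.395, -0.861]), 'contact_force': array([-0.711,  0.573,  0.288]), 'moment': array([0.001, 0.035, 0.037]), 'grip_width': np.float64(0.086)} 0.008
scene 47.22252937187924 320.3940581998876 202.31881635594422 [0.37998696 0.31627172 1.2294777 ] [[-0.736, -0.677, -0.016], [-0.513, 0.574, -0.639], [0.441, -0.462, -0.769]] 0.99621484375
fixture 0.8 319 203 [ 0.544 -0.024  0.033]
vee 0.77 319 197 [ 0.562 -0.042  0.033]
ramp 0.92 337 204 [ 0.478 -0.034  0.073]
ramp 0.2 321 205 [ 0.527 -0.014  0.045]
tube 0.9 340 201 [ 0.478 -0.051  0.07 ]
tube 0.63 320 294 [0.319 0.213 0.042]
tube 0.57 256 261 [0.536 0.254 0.024]
knob 0.92 282 191 [0.619 0.06  0.106]
vee_top 0.59 318 193 [ 0.572 -0.049  0.037]Traceback (most recent call last):
  File "<stdin>", line 6, in <module>
ValueError: it knows: box_dowels, clamp_press, fixture, knob, ramp, tape_roll, try_square, tube, vee, vee_top
```

Run:
```python
from h import *
for n in("top",):
    f=r.grab_frame(n); cv2.imwrite(f"pics/{n}0.png",f["pixels"]); print(n,f["vfov"],f["cx"],f["cy"],f["t"],np.round(f["R"],3).tolist())
    np.savez("top0.npz",**{k:f[k] for k in("pixels","z_map","vfov","cx","cy","R","t")})
    for l in("fixture","vee","ramp","tube","knob","vee_top","clamp_press","try_square","box_dowels","tape_roll"):
        for p in r.pinpoint(f,l)[:3]:
            u,v=p["position"][0]*640,p["position"][1]*400
            print(l,round(p["conf"],2),round(u,1),round(v,1),np.round(w(f,min(u,639),min(v,399)),3))
```

```text
top 46.68374444235907 323.1354292031171 192.14081769573056 [0.02123333 0.47427287 1.67587581] [[-0.004, -1.0, -0.011], [-0.998, 0.005, -0.056], [0.056, 0.011, -0.998]]
fixture 0.84 337.6 170.2 [ 0.554 -0.034  0.013]
vee 0.58 337.0 169.0 [ 0.557 -0.032  0.035]
ramp 0.6 345.9 181.8 [ 0.508 -0.062  0.062]
tube 0.87 346.5 188.8 [ 0.482 -0.064  0.074]
tube 0.65 260.1 175.9 [0.533 0.246 0.037]
tube 0.63 272.5 233.6 [0.325 0.2   0.042]
knob 0.48 310.0 149.1 [0.615 0.062 0.133]
vee_top 0.58 337.9 166.3 [ 0.566 -0.035  0.035]
clamp_press 0.75 315.1 180.2 [0.51  0.046 0.109]
try_square 0.66 433.9 202.1 [ 0.437 -0.387 -0.003]
box_dowels 0.77 423.5 156.3 [ 0.601 -0.344  0.033]
box_dowels 0.63 344.8 189.4 [ 0.48  -0.058  0.077]
tape_roll 0.69 222.8 150.6 [0.63  0.389 0.005]
```

View pics/scene0.png

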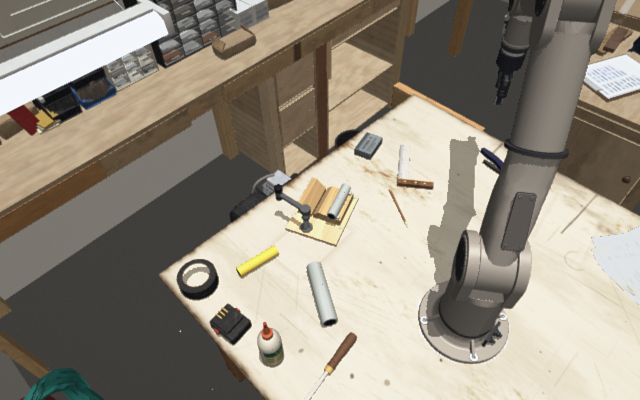

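View pics/top0.png

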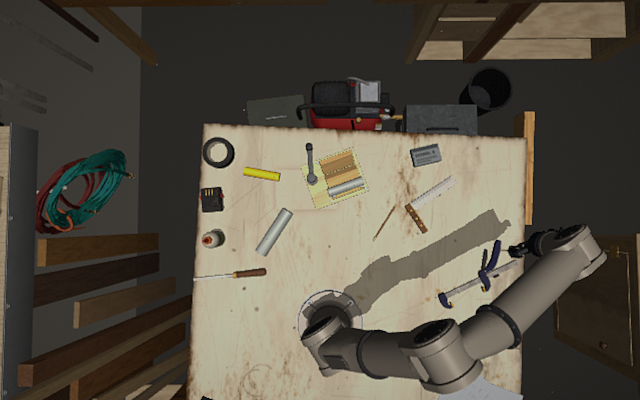

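The top view shows the vee fixture at about (337,180) with the tube on its ramp at about (347,188). The clamp arm is swung out, its knob at (310,149). The look-alikes lie at (262,173), which is yellow, and at (273,231), which is larger. I'll measure from depth next.

Run:
```python
from h import *
f=r.grab_frame("top")
fl,cx,cy=K(f)
vv,uu=np.mgrid[0:400,0:640]; z=f["z_map"]
P=(np.stack([(uu-cx)/fl*z,(vv-cy)/fl*z,z],-1)-f["t"])@f["R"]
np.save("P.npy",P)
im=f["pixels"][135:220,290:385]; cv2.imwrite("pics/crop0.png",cv2.resize(im,None,fx=7,fy=7,interpolation=cv2.INTER_CUBIC))
ms=r.outline_of(f,"tube")
for m in ms:
    q=P[m["mask"]]; c=q[:,:2].mean(0); U,S,V=np.linalg.svd(q[:,:2]-c,full_matrices=False)
    a=(q[:,:2]-c)@V[0]; print("tube",round(m["conf"],2),c.round(3),"axis",V[0].round(3),"len",np.ptp(np.percentile(a,[1,99])).round(3),"z",np.percentile(q[:,2],[5,50,95]).round(3),m["mask"].sum())
for l in("fixture","clamp_press","knob"):
  for m in r.outline_of(f,l)[:2]:
    q=P[m["mask"]]; print(l,round(m["conf"],2),np.array(m["bbox"]).round(3),q.mean(0).round(3),np.percentile(q[:,2],[2,10,50,90,98]).round(3))
    if l=="fixture":
        ys,xs=np.nonzero(m["mask"]);rc=cv2.minAreaRect(np.stack([xs,ys],1).astype(np.float32));b=cv2.boxPoints(rc)
        for p in b: print(p, ray_at_z(f,p[0],p[1],0.02).round(4))
# bench height near
print(np.median(P[200:230,300:340,2]))
```

```text
tube 0.78 [0.33  0.195] axis [-0.821  0.571] len 0.179 z [0.028 0.042 0.049] 615
tube 0.77 [ 0.488 -0.057] axis [-0.408  0.913] len 0.161 z [0.062 0.073 0.081] 308
fixture 0.62 [0.469 0.362 0.577 0.519] [ 0.529 -0.012  0.043] [0.005 0.011 0.033 0.07  0.121]
[293.38684 148.31386] [0.6349 0.127  0.02  ]
[347.26276 128.72261] [ 0.7059 -0.0702  0.02  ]
[369.9489  191.10948] [ 0.4769 -0.1508  0.02  ]
[316.073   210.70073] [0.4068 0.0449 0.02  ]
clamp_press 0.31 [0.472 0.361 0.581 0.518] [ 0.531 -0.013  0.043] [0.006 0.011 0.032 0.067 0.12 ]
knob 0.54 [0.478 0.357 0.494 0.448] [0.569 0.062 0.114] [0.099 0.105 0.11  0.133 0.138]
0.0012941906976887381
```

View pics/crop0.png

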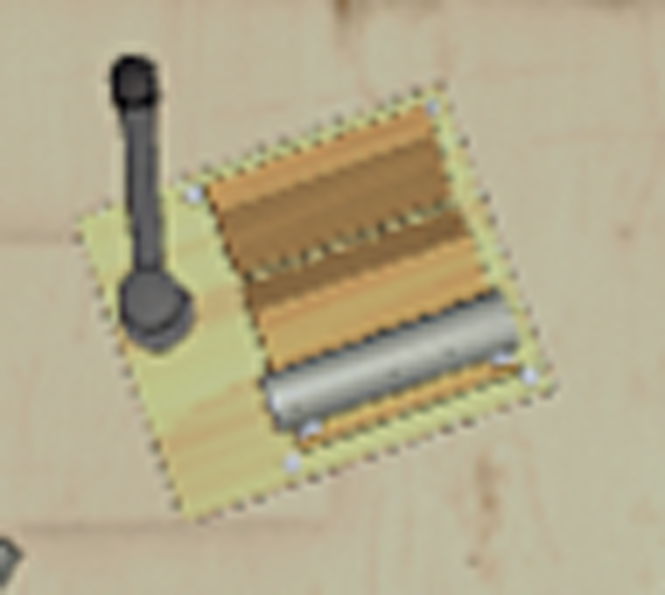

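```bash
cat > fit.py <<'E'
from h import *
import sys
from scipy.optimize import least_squares
f=np.load("top0.npz"); f={k:f[k] for k in f}
fx=np.array([[62,130,12],[62,-75,12],[-108,-75,12],[-108,130,12]])/1e3
px=np.array([[78,235],[447,85],[555,385],[190,522]])
uv=np.c_[290+(px[:,0]+.5)/7-.5,135+(px[:,1]+.5)/7-.5]
P=np.load("P.npy")
def Xw(p,q):
    c,s=np.cos(p[2]),np.sin(p[2]); return np.array([p[0]+c*q[0]-s*q[1],p[1]+s*q[0]+c*q[1],p[3]+q[2]])
for pk in(0,.006,.012):
    g=lambda p:np.concatenate([np.array(proj(f,Xw([*p,pk],a)))-b for a,b in zip(fx,uv)])
    s=least_squares(g,[.54,-.03,.3]); print(pk,s.x.round(4),np.degrees(s.x[2]).round(2),s.fun.round(2))
p=[*s.x,.006]
for q in([-.1,.1,0],[.0,.08,0],[.04,-.068,0],[-.101,0,0],[.042,0,.058],[-.04,0,.0428],[-.067,0,.073],[0,.105,.12]):
    X=Xw(p,q);u,v=proj(f,X);print(q,X.round(3),P[int(round(v)),int(round(u))].round(4))
E
python3 fit.py
```

```text
0 [ 0.5561 -0.0417  0.3619] 20.74 [-0.27 -1.4  -0.74  0.04  0.69  0.39  0.32  0.97]
0.006 [ 0.5555 -0.0416  0.3619] 20.74 [-0.39 -1.45 -0.68 -0.08  0.81  0.43  0.25  1.08]
0.012 [ 0.555  -0.0415  0.3619] 20.74 [-0.51 -1.49 -0.62 -0.19  0.94  0.47  0.19  1.19]
[-0.1, 0.1, 0] [0.426 0.017 0.006] [0.4275 0.0162 0.0129]
[0.0, 0.08, 0] [0.527 0.033 0.006] [0.5255 0.0339 0.0208]
[0.04, -0.068, 0] [ 0.617 -0.091  0.006] [ 0.6138 -0.0908  0.0123]
[-0.101, 0, 0] [ 0.461 -0.077  0.006] [ 0.4592 -0.078   0.0272]
[0.042, 0, 0.058] [ 0.594 -0.027  0.064] [ 0.5925 -0.0276  0.0651]
[-0.04, 0, 0.0428] [ 0.518 -0.056  0.049] [ 0.5194 -0.0561  0.045 ]
[-0.067, 0, 0.073] [ 0.492 -0.065  0.079] [ 0.4924 -0.0656  0.0712]
[0, 0.105, 0.12] [0.518 0.057 0.126] [0.5176 0.0561 0.113 ]
```

Run:
```python
from h import *
from scipy.spatial.transform import Rotation as Ro
o=r.get_obs(); M=Ro.from_rotvec(o["orientation"]).as_matrix(); print(M.round(3)); print(np.degrees(np.arctan2(M[1,2],M[0,2])))
f=r.grab_frame("wrist"); print(f["tool_from_camera"].round(3),f["vfov"])
```

```text
[[ 0.     0.894  0.447]
 [-0.     0.447 -0.894]
 [-1.    -0.     0.   ]]
-63.42541611054419
[[-0.001 -0.298  0.955 -0.134]
 [ 0.001 -0.955 -0.298  0.076]
 [ 1.     0.     0.001  0.001]
 [ 0.     0.     0.     1.   ]] 68.90486206530349
```

Request:
{"fn": "play_rows", "kwargs": {"plan": [[1,0.02,0.045,0.005,0],[1,0.04,0.09,0.01,-0.02],[1,0.06,0.135,0.015,-0.04],[1,0.08,0.18,0.02,-0.06],[1,0.1,0.225,0.025,-0.08],[1,0.12,0.27,0.03,-0.1],[1,0.14,0.315,0.035,-0.103],[1,0.16,0.36,0.04,-0.103],[1,0.18,0.405,0.045,-0.103],[1,0.2,0.45,0.05,-0.103]]}}

```text
clock: 2.25
tcp_pos: [0.5025, -0.1519, 0.2899]
orientation: [0.94, 1.358, -0.939]
contact_force: [0.8, 0.1, 0.2]
grip_width: 0.0853
```

Request:
{"fn": "play_rows", "kwargs": {"plan": [[0,0.015,0.035,0.003,0],[0,0.03,0.07,0.006,0],[0,0.043,0.1,0.009,0],[0,0.058,0.133,0.012,0],[0,0.058,0.133,0.012,0],[0,0.058,0.133,0.012,0],[0,0.058,0.133,0.012,0]]}}

```text
clock: 2.95
tcp_pos: [0.5596, -0.022, 0.3011]
orientation: [0.94, 1.358, -0.941]
contact_force: [0.5, 0.6, -0.4]
grip_width: 0.0425
```

```bash
cat >> h.py <<'E'
from scipy.spatial.transform import Rotation as Ro
def wrist():
    o=r.get_obs(); f=r.grab_frame("wrist"); T=np.eye(4); T[:3,:3]=Ro.from_rotvec(o["orientation"]).as_matrix(); T[:3,3]=o["tcp_pos"]
    C=T@f["tool_from_camera"]; f["R"]=C[:3,:3].T; f["t"]=-C[:3,:3].T@C[:3,3]; return o,f
def cloud(f):
    fl,cx,cy=K(f); vv,uu=np.mgrid[0:400,0:640]; z=f["z_map"]
    return (np.stack([(uu-cx)/fl*z,(vv-cy)/fl*z,z],-1)-f["t"])@f["R"]
def Xw(p,q):
    c,s=np.cos(p[2]),np.sin(p[2]); return np.array([p[0]+c*q[0]-s*q[1],p[1]+s*q[0]+c*q[1],p[3]+q[2]])
def toF(p,X):
    c,s=np.cos(p[2]),np.sin(p[2]); d=np.asarray(X)-np.array([p[0],p[1],p[3]]); return np.stack([c*d[...,0]+s*d[...,1],-s*d[...,0]+c*d[...,1],d[...,2]],-1)
E
python3 - <<'E'
from h import *
o,f=wrist(); print(o["clock"],o["tcp_pos"],o["contact_force"],o["grip_width"])
cv2.imwrite("pics/w1.png",f["pixels"]); P=cloud(f); np.savez("w1.npz",P=P,**{k:f[k] for k in("pixels","z_map","vfov","cx","cy","R","t")})
for l in("fixture","vee","ramp","tube","knob","vee_top","clamp_press"):
    for p in r.pinpoint(f,l)[:2]:
        u,v=p["position"][0]*640,p["position"][1]*400
        print(l,round(p["conf"],2),round(u,1),round(v,1),np.round(w(f,min(u,639),min(v,399)),4))
E
```

```text
2.95 [ 0.55960853 -0.0220172   0.30113524] [ 0.46341051  0.57700078 -0.42120698] 0.04245968869424806
fixture 0.66 327.5 171.4 [ 0.5603 -0.0352  0.0317]
vee 0.59 326.9 175.1 [ 0.5529 -0.0375  0.02  ]
ramp 0.59 327.0 212.3 [ 0.5072 -0.0545  0.0439]
tube 0.78 330.1 230.4 [ 0.4945 -0.0631  0.0744]
tube 0.75 133.8 255.9 [0.3425 0.1897 0.0447]
knob 0.94 255.7 93.1 [0.6255 0.0679 0.1324]
vee_top 0.95 328.3 180.5 [ 0.5487 -0.0409  0.0322]
vee_top 0.62 259.1 167.8 [0.5283 0.0577 0.019 ]
clamp_press 0.65 258.6 168.4 [0.5273 0.0581 0.0193]
```

View pics/w1.png

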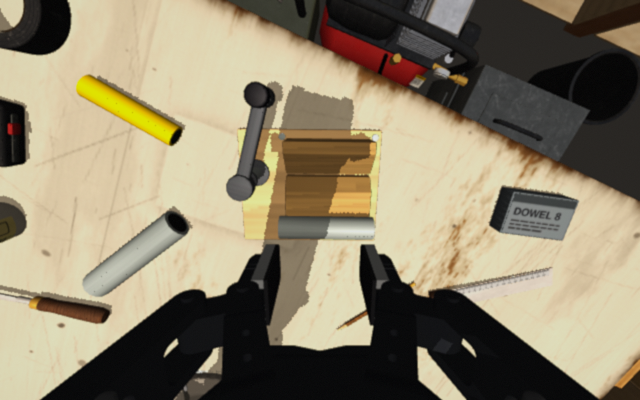

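Run:
```python
from h import *
d=np.load("w1.npz"); cv2.imwrite("pics/w1c.png",cv2.resize(d["pixels"][75:250,225:395],None,fx=4.0,fy=4.0*1,interpolation=cv2.INTER_CUBIC)[:600+100])
P=d["P"]; p=[.5555,-.0416,.3619,0]
F=toF(p,P)
def med(n,x0,x1,y0,y1,zmin=.005):
    m=(F[...,0]>x0)&(F[...,0]<x1)&(F[...,1]>y0)&(F[...,1]<y1)&(F[...,2]<.2)&(d["z_map"]>0); q=F[m]; print(n,len(q),np.percentile(q[:,2],[10,50,90]).round(4))
med("board",-.09,-.03,.08,.12);med("bench",-.2,-.15,.0,.1);med("top far",.037,.047,-.05,.05);med("tubetop",-.07,-.064,-.05,.05);med("rampfront",-.045,-.03,-.05,.05);med("post",-.01,.01,.1,.11);med("board r",-.05,.05,-.072,-.068)
```

```text
board 952 [0.0124 0.0134 0.0145]
bench 1256 [-0.0014 -0.0004  0.0007]
top far 624 [0.0585 0.0595 0.0605]
tubetop 304 [0.073  0.074  0.0748]
rampfront 705 [0.0433 0.0442 0.0453]
post 218 [0.02   0.1097 0.111 ]
board r 152 [0.0124 0.0134 0.0145]
```

View pics/w1c.png

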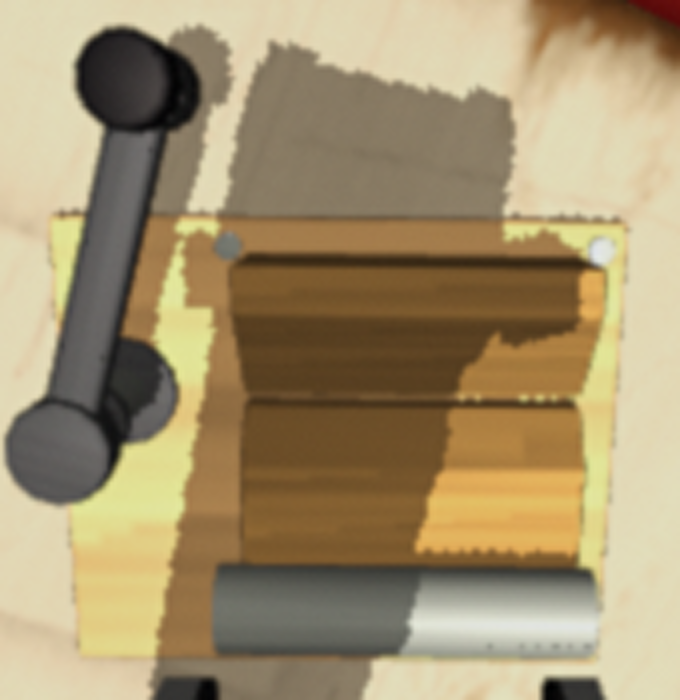

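Run:
```python
from h import *
from scipy.optimize import least_squares
f=np.load("w1.npz"); f={k:f[k] for k in f}
pk=.0013
fx=np.array([[62,130,12],[62,-75,12],[-108,-75,12],[-108,130,12]])/1e3
px=np.array([[50,213],[625,222],[598,658],[80,657]])
uv=np.c_[225+(px[:,0]+.5)/4-.5,75+(px[:,1]+.5)/4-.5]
g=lambda p:np.concatenate([np.array(proj(f,Xw([*p,pk],a)))-b for a,b in zip(fx,uv)])
s=least_squares(g,[.54,-.03,.3]); print(pk,s.x.round(4),np.degrees(s.x[2]).round(2),s.fun.round(2))
p=[*s.x,pk]; np.save("pose.npy",p)
F=toF(p,f["P"]); m=(F[...,2]>.063)&(F[...,2]<.08)&(abs(F[...,1])<.1)&(F[...,0]<-.03)&(F[...,0]>-.12)
q=F[m]; print("tube y",np.percentile(q[:,1],[1,99]).round(4))
for y in(-.05,-.025,0,.025,.05):
    k=q[abs(q[:,1]-y)<.012]
    c=least_squares(lambda a:np.hypot(k[:,0]-a[0],k[:,2]-a[1])-.016,[-.067,.057]).x; print(y,c.round(4))
# far flank edge etc.
for y in (-.03,.03):
    kk=F[(abs(F[...,1]-y)<.01)&(F[...,2]>.005)]; b=np.arange(-.05,.066,.006)
    print([(round(float(x)*1e3),round(float(np.median(kk[abs(kk[:,0]-x)<.003,2]))*0+round(float(np.median(kk[abs(kk[:,0]-x)<.003,2])*1e3),1)) for x in b if (abs(kk[:,0]-x)<.003).any()])
# knob top and post top
for nm,zr,c0 in (("knob",(.122,.14),None),("post",(.1065,.1125),None)):
    m=(F[...,2]>zr[0])&(F[...,2]<zr[1])&(F[...,1]>.02)&(F[...,1]<.2)&(F[...,0]>-.1)&(F[...,0]<.2); q=F[m]; 
    if nm=="post": q=q[q[:,0]<.02]
    (c,rad)=cv2.minEnclosingCircle((q[:,:2]*1e3).astype(np.float32)); print(nm,len(q),c,rad,np.median(q[:,2]),q.mean(0))
k=[q for q in r.get_obs()["tcp_pos"]]; print("tcp F",toF(p,k))
```

```text
File "<stdin>", line 19
    print([(round(float(x)*1e3),round(float(np.median(kk[abs(kk[:,0]-x)<.003,2]))*0+round(float(np.median(kk[abs(kk[:,0]-x)<.003,2])*1e3),1)) for x in b if (abs(kk[:,0]-x)<.003).any()])
                                                                                                                                                                                       ^
SyntaxError: closing parenthesis ']' does not match opening parenthesis '('
```

```bash
cat > fit2.py <<'E'
from h import *
from scipy.optimize import least_squares
f=np.load("w1.npz"); f={k:f[k] for k in f}
pk=.0013
fx=np.array([[62,130,12],[62,-75,12],[-108,-75,12],[-108,130,12]])/1e3
px=np.array([[50,213],[625,222],[598,658],[80,657]])
uv=np.c_[225+(px[:,0]+.5)/4-.5,75+(px[:,1]+.5)/4-.5]
g=lambda p:np.concatenate([np.array(proj(f,Xw([*p,pk],a)))-b for a,b in zip(fx,uv)])
s=least_squares(g,[.54,-.03,.3]); print(pk,s.x.round(4),np.degrees(s.x[2]).round(2),s.fun.round(2))
p=[*s.x,pk]; np.save("pose.npy",p)
F=toF(p,f["P"]); m=(F[...,2]>.063)&(F[...,2]<.08)&(abs(F[...,1])<.1)&(F[...,0]<-.03)&(F[...,0]>-.12)
q=F[m]; print("tube y",np.percentile(q[:,1],[1,99]).round(4))
for y in(-.05,-.025,0,.025,.05):
    k=q[abs(q[:,1]-y)<.012]
    c=least_squares(lambda a:np.hypot(k[:,0]-a[0],k[:,2]-a[1])-.016,[-.067,.057]).x; print(y,c.round(4))
for y in (-.03,.03):
    kk=F[(abs(F[...,1]-y)<.01)&(F[...,2]>.005)]; b=np.arange(-.05,.066,.006)
    o=[]
    for x in b:
        mm=abs(kk[:,0]-x)<.003
        if mm.any(): o.append((int(round(x*1e3)),round(float(np.median(kk[mm,2]))*1e3,1)))
    print(o)
for nm,zr in (("knob",(.122,.14)),("post",(.1065,.1125))):
    m=(F[...,2]>zr[0])&(F[...,2]<zr[1])&(F[...,1]>.02)&(F[...,1]<.2)&(F[...,0]>-.1)&(F[...,0]<.2); q=F[m]
    if nm=="post": q=q[q[:,0]<.02]
    (c,rad)=cv2.minEnclosingCircle((q[:,:2]*1e3).astype(np.float32)); print(nm,len(q),c,rad,np.median(q[:,2]),q.mean(0))
print("tcp F",toF(p,r.get_obs()["tcp_pos"]))
E
python3 fit2.py
```

```text
0.0013 [ 0.5561 -0.0381  0.3508] 20.1 [-1.02  0.08  1.22 -0.81  0.09  0.95 -0.31  0.21]
tube y [-0.0603  0.0667]
-0.05 [-0.0687  0.0567]
-0.025 [-0.0687  0.0567]
0 [-0.0687  0.0567]
0.025 [-0.0684  0.0566]
0.05 [-0.0684  0.0565]
[(-50, 42.4), (-44, 42.7), (-38, 43.0), (-32, 43.4), (-26, 44.0), (-20, 43.2), (-14, 37.6), (-8, 31.5), (-2, 354.3), (4, 352.9), (10, 350.3), (16, 357.5), (22, 361.3), (28, 53.5), (34, 57.8), (40, 58.3), (46, 58.2), (52, 13.1), (58, 11.9)]
[(-50, 42.5), (-44, 42.5), (-38, 43.0), (-32, 43.2), (-26, 43.7), (-20, 43.3), (-14, 37.9), (-8, 31.5), (-2, 301.0), (4, 316.2), (10, 318.0), (16, 329.4), (22, 366.3), (28, 376.5), (34, 57.7), (40, 58.0), (46, 58.2), (52, 14.9), (58, 12.0), (64, 10.2)]
knob 536 (100.70411682128906, 76.32989501953125) 12.432441711425781 0.13062494383805912 [0.10047255 0.07558758 0.13036071]
post 543 (0.06538015604019165, 105.71273803710938) 15.6270751953125 0.10880895442495163 [0.00062153 0.10530331 0.10879256]
tcp F [0.00944217 0.01470467 0.30004049]
```

The wrist depth fit agrees with the drawing: lip, flank top, post and tube all land within about 1 mm. The packing comes out near 1.3 mm and the swing near 1.29 rad. Next I'll go behind the tube.

Request:
{"fn": "play_rows", "kwargs": {"plan": [[0,-0.038,-0.018,-0.02,-0.01],[0,-0.075,-0.035,-0.04,-0.01],[0,-0.113,-0.053,-0.06,-0.01],[0,-0.113,-0.053,-0.1,-0.01],[0,-0.113,-0.053,-0.135,-0.01],[0,-0.113,-0.053,-0.17,-0.01],[0,-0.113,-0.053,-0.195,-0.01],[0,-0.113,-0.053,-0.215,-0.01],[0,-0.113,-0.053,-0.215,-0.01],[0,-0.113,-0.053,-0.215,-0.01]]}}

```text
clock: 4.35
tcp_pos: [0.4472, -0.0737, 0.0866]
orientation: [0.947, 1.355, -0.947]
contact_force: [0.1, 0.7, 0.6]
grip_width: 0.0428
```

Run:
```python
from h import *
p=np.load("pose.npy"); o,f=wrist(); print(o["clock"],toF(p,o["tcp_pos"]),o["contact_force"],o["grip_width"]); M=Ro.from_rotvec(o["orientation"]).as_matrix(); print(np.degrees(np.arctan2(M[1,1],M[0,1])))
cv2.imwrite("pics/w2.png",f["pixels"]); P=toF(p,cloud(f)); F=P
m=(F[...,2]>.063)&(F[...,2]<.08)&(abs(F[...,1])<.1)&(F[...,0]<-.04)&(F[...,0]>-.12)
q=F[m]; print("tube y",np.percentile(q[:,1],[1,99]).round(4))
# finger tips from cloud: points in tool region
m=(F[...,2]<.14)&(F[...,2]>.04)&(F[...,0]<-.088)&(F[...,0]>-.18)&(f["z_map"]>0)&(abs(F[...,1])<.08)
q=F[m]; print("fingers min z",np.percentile(q[:,2],[0,1,5,50]).round(4),"x max",np.percentile(q[:,0],[50,95,99,100]).round(4), "y",np.percentile(q[:,1],[0,5,50,95,100]).round(4))
```

```text
4.35 [-0.11450671  0.0040658   0.08533002] [0.07401831 0.7380678  0.57547512] 0.04279128486781087
20.09815639267845
tube y [-0.0597  0.0671]
fingers min z [0.04   0.0803 0.0906 0.1316] x max [-0.1069 -0.1014 -0.1001 -0.088 ] y [-0.0548 -0.0465  0.0147  0.0529  0.0606]
```

View pics/w2.png

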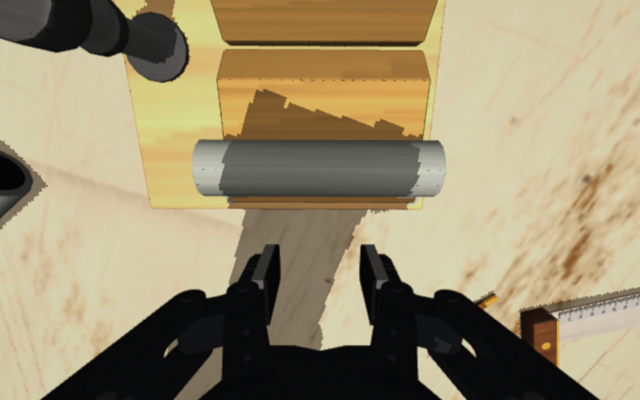

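The tube lies parallel to the finger line, at rows 140–195. The fingers straddle the gap behind it, at columns 265 and 375. I'll lower and then push.

Request:
{"fn": "play_rows", "kwargs": {"plan": [[0,0,0,-0.014,0],[0,0,0,-0.028,0],[0,0.004,0.0014,-0.028,0],[0,0.008,0.003,-0.028,0],[0,0.012,0.0044,-0.028,0],[0,0.015,0.0055,-0.028,0],[0,0.018,0.0066,-0.028,0],[0,0.021,0.0077,-0.028,0],[0,0.023,0.0084,-0.028,0],[0,0.025,0.0092,-0.028,0]]}}

```text
clock: 5.4
tcp_pos: [0.4719, -0.0646, 0.0583]
orientation: [0.947, 1.355, -0.948]
contact_force: [-1.7, -0.8, 1.4]
grip_width: 0.0426
```

```bash
cat > chk.py <<'E'
from h import *
import sys
from scipy.optimize import least_squares
p=np.load("pose.npy"); o,f=wrist(); print(o["clock"],toF(p,o["tcp_pos"]),o["contact_force"],o["grip_width"])
cv2.imwrite(f"pics/{sys.argv[1]}.png",f["pixels"]); F=toF(p,cloud(f))
m=r.outline_of(f,"tube")
for k in m[:2]:
    q=F[k["mask"]]; print(k["conf"],q.mean(0).round(4),np.percentile(q[:,1],[2,98]).round(4),np.percentile(q[:,2],[2,98]).round(4))
    for y in(-.05,0,.05):
        a=q[abs(q[:,1]-y)<.012]
        if len(a)>10:
            c=least_squares(lambda s:np.hypot(a[:,0]-s[0],a[:,2]-s[1])-.016,[a[:,0].mean(),a[:,2].max()-.016],loss="soft_l1",f_scale=.001).x; print("  ",y,c.round(4))
E
python3 chk.py w3
```

```text
5.4 [-0.08816067  0.00411749  0.05695439] [-1.7125652  -0.82145385  1.40787116] 0.042562094563607954
0.83 [-0.0567  0.0034  0.0693] [-0.0587  0.0657] [0.0547 0.0738]
   -0.05 [-0.0611  0.0571]
   0 [-0.061   0.0571]
   0.05 [-0.061  0.057]
0.66 [-0.0873  0.2211  0.0046] [0.2168 0.2271] [-0.0023  0.0112]
```

View pics/w3.png

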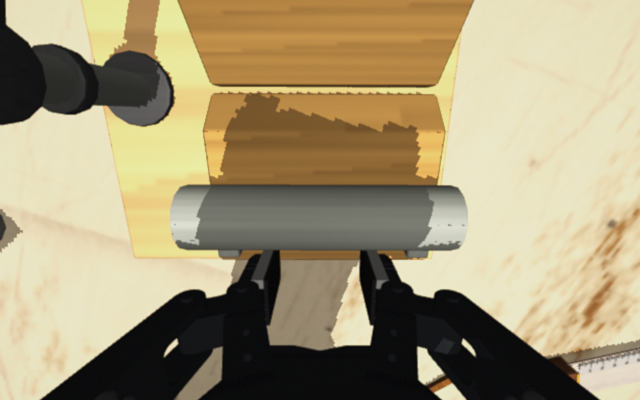

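Contact is made and the tube is rolling squarely, clear of the stops.

Request:
{"fn": "play_rows", "kwargs": {"plan": [[0,0.0035,0.0013,0,0],[0,0.007,0.0026,0,0],[0,0.0105,0.0038,0,0],[0,0.014,0.0051,0,0],[0,0.0175,0.0064,0,0],[0,0.021,0.0077,0,0],[0,0.0245,0.009,0,0],[0,0.028,0.0102,0,0],[0,0.031,0.0113,0,0],[0,0.033,0.0121,0,0]]}}

```text
clock: 6.5
tcp_pos: [0.5054, -0.0522, 0.0583]
orientation: [0.947, 1.355, -0.947]
contact_force: [-1.0, -0.1, 1.2]
grip_width: 0.0425
```

```bash
python3 chk.py w4
```

```text
6.5 [-0.05241309  0.0042195   0.05702826] [-1.03183138 -0.08997079  1.24946023] 0.04248405210834226
0.65 [-0.0207  0.0037  0.0721] [-0.0585  0.066 ] [0.0594 0.0763]
   -0.05 [-0.0253  0.0596]
   0 [-0.0252  0.0596]
   0.05 [-0.0252  0.0595]
0.46 [0.0177 0.0914 0.101 ] [0.0829 0.0996] [0.0908 0.1094]
   0 [0.0238 0.175 ]
```

Request:
{"fn": "play_rows", "kwargs": {"plan": [[0,0.001,0.0004,0,0],[0,0.002,0.0008,0,0],[0,0.003,0.0011,0,0],[0,0.004,0.0015,0,0],[0,0.005,0.0018,0,0],[0,0.006,0.0022,0,0],[0,0.007,0.0026,0,0],[0,0.0075,0.0028,0,0],[0,0.0075,0.0028,0,0],[0,0.0075,0.0028,0,0]]}}

```text
clock: 7.6
tcp_pos: [0.5125, -0.0496, 0.0583]
orientation: [0.947, 1.355, -0.947]
contact_force: [-0.6, 1.2, 0.2]
grip_width: 0.0427
```

```bash
python3 chk.py w5
```

```text
7.6 [-0.04487592  0.00422926  0.05698484] [-0.63621001  1.19458285  0.19450401] 0.042689525647429685
0.79 [-0.0843  0.2202  0.0127] [0.2153 0.2301] [-0.0004  0.025 ]
0.6 [0.0027 0.0038 0.0596] [-0.0583  0.0658] [0.0474 0.0633]
   -0.05 [-0.0006  0.0465]
   0 [-0.0005  0.0465]
   0.05 [-0.0003  0.0464]
```

View pics/w5.png

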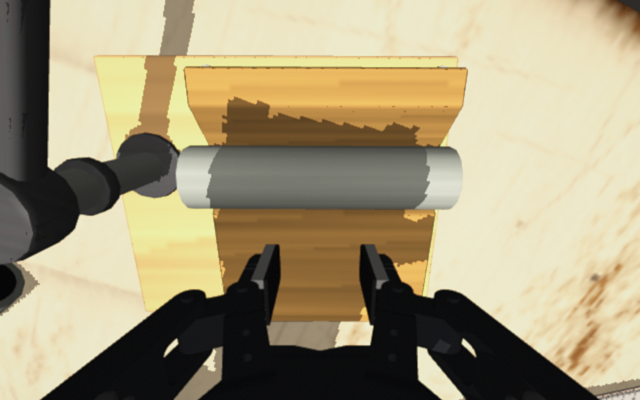

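The tube has seated itself at fixture x ≈ -0.5 mm, z ≈ 46.5 mm (46.6 expected), parallel to the vee and clear of the fingers. I'll lift and move over the knob.

Request:
{"fn": "play_rows", "kwargs": {"plan": [[0,-0.003,-0.001,0.02,0],[0,-0.003,-0.001,0.06,0],[0,-0.003,-0.001,0.1,0],[0,-0.003,-0.001,0.12,0],[0,0.025,0.028,0.12,-0.1],[0,0.053,0.057,0.12,-0.2],[0,0.082,0.087,0.12,-0.28],[0,0.112,0.118,0.12,-0.28],[0,0.112,0.118,0.12,-0.28],[0,0.112,0.118,0.12,-0.28]]}}

```text
clock: 8.7
tcp_pos: [0.6244, 0.0695, 0.1777]
orientation: [1.155, 1.244, -1.156]
contact_force: [-0.7, -0.4, 0.4]
grip_width: 0.0424
```

Run:
```python
from h import *
p=np.load("pose.npy"); o,f=wrist(); print(o["clock"],o["tcp_pos"],toF(p,o["tcp_pos"]),o["contact_force"],o["joints"].round(2))
cv2.imwrite("pics/w6.png",f["pixels"]); F=toF(p,cloud(f))
m=(F[...,2]>.122)&(F[...,2]<.14)&(abs(F[...,1]-.076)<.02)&(abs(F[...,0]-.1)<.02); q=F[m]
print(m.sum(), cv2.minEnclosingCircle((q[:,:2]*1e3).astype(np.float32)) if m.sum() else 0, np.median(q[:,2]))
```

```text
8.7 [0.62438355 0.06945471 0.1777382 ] [0.10112123 0.07757814 0.1764382 ] [-0.73995041 -0.42215282  0.44374079] [-0.04  0.47 -0.22  1.72  0.12  0.96 -1.81]
1059 ((101.26383972167969, 76.48129272460938), 12.359208106994629) 0.13074105338952058
```

View pics/w6.png

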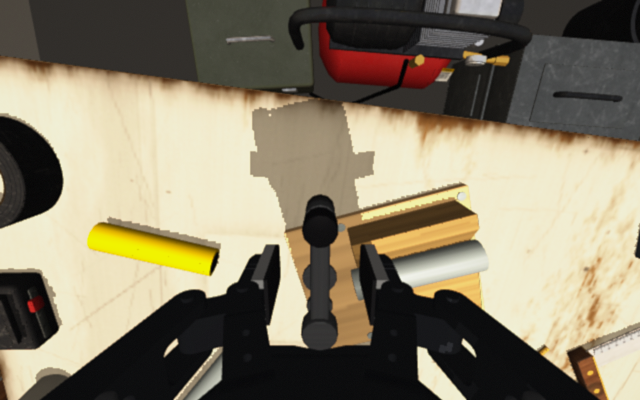

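The knob top, at about (320,205), lies centred between the jaws. The last joint is near the end of its range, so I'll turn only part way along the arc.

Request:
{"fn": "play_rows", "kwargs": {"plan": [[0,0,-0.001,-0.03,0],[0,0,-0.001,-0.048,0],[0,0,-0.001,-0.056,0],[0,0,-0.001,-0.056,0]]}}

```text
clock: 9.15
tcp_pos: [0.6233, 0.066, 0.1214]
orientation: [1.156, 1.242, -1.16]
contact_force: [-0.1, 0.1, -0.4]
grip_width: 0.0427
```

Run:
```python
from h import *
p=np.load("pose.npy"); o=r.get_obs(); print(o["tcp_pos"],toF(p,o["tcp_pos"]),o["contact_force"])
M=Ro.from_rotvec(o["orientation"]).as_matrix(); a=np.arctan2(M[1,1],M[0,1])-p[2]; print("tool y in F",a)
X0=Xw(p,[.101,.0766,.12]); psi0=1.571+a
for i,t in enumerate(np.r_[np.linspace(1.293,0,19),-.02,-.04]):
    psi=.45+(t/1.293)*(psi0-.45) if t>0 else .45
    k=np.array([.1049*np.sin(t),.1055-.1049*np.cos(t)]); q=k-.0087*np.array([np.cos(psi),np.sin(psi)])
    X=Xw(p,[*q,.12]); print(i,round(t,3),(X-o["tcp_pos"])[:2].round(4),round(psi-psi0,3))
```

```text
[0.62327522 0.06598172 0.1213686 ] [0.0988869  0.07469753 0.1200686 ] [-0.11540046  0.12432431 -0.40468388]
tool y in F -0.28137656914944303
0 1.293 [ 0.0018 -0.0061] 0.0
1 1.221 [ 0.0017 -0.0136] -0.047
2 1.149 [ 0.001  -0.0212] -0.093
3 1.078 [-0.0002 -0.0286] -0.14
4 1.006 [-0.002 -0.036] -0.187
5 0.934 [-0.0042 -0.0433] -0.233
6 0.862 [-0.007  -0.0503] -0.28
7 0.79 [-0.0103 -0.0572] -0.327
8 0.718 [-0.0141 -0.0638] -0.373
9 0.646 [-0.0183 -0.0701] -0.42
10 0.575 [-0.023  -0.0762] -0.466
11 0.503 [-0.0281 -0.0819] -0.513
12 0.431 [-0.0336 -0.0872] -0.56
13 0.359 [-0.0395 -0.0921] -0.606
14 0.287 [-0.0458 -0.0966] -0.653
15 0.216 [-0.0523 -0.1006] -0.7
16 0.144 [-0.0591 -0.1042] -0.746
17 0.072 [-0.0662 -0.1072] -0.793
18 0.0 [-0.0735 -0.1098] -0.84
19 -0.02 [-0.0754 -0.1105] -0.84
20 -0.04 [-0.0774 -0.1112] -0.84
```

Request:
{"fn": "play_rows", "kwargs": {"plan": [[0,0.0018,-0.006,0,0],[0,0.0017,-0.0136,0,-0.047],[0,0.001,-0.021,0,-0.093],[0,-0.0002,-0.0286,0,-0.14],[0,-0.002,-0.036,0,-0.187],[0,-0.004,-0.043,0,-0.233],[0,-0.007,-0.05,0,-0.28],[0,-0.0103,-0.057,0,-0.327],[0,-0.014,-0.064,0,-0.373],[0,-0.018,-0.07,0,-0.42]]}}

```text
clock: 10.15
tcp_pos: [0.6061, -0.0034, 0.1223]
orientation: [1.464, 1.021, -1.465]
contact_force: [1.3, 1.4, -0.2]
grip_width: 0.0427
```

```bash
cat > chk2.py <<'E'
from h import *
import sys
p=np.load("pose.npy"); o,f=wrist(); print(o["clock"],o["tcp_pos"],toF(p,o["tcp_pos"]),o["contact_force"],o["joints"].round(2))
cv2.imwrite(f"pics/{sys.argv[1]}.png",f["pixels"]); F=toF(p,cloud(f)); t=toF(p,o["tcp_pos"])
m=(F[...,2]>.12)&(F[...,2]<.135)&(np.hypot(F[...,0]-t[0],F[...,1]-t[1])<.02); q=F[m]
if m.sum(): c=cv2.minEnclosingCircle((q[:,:2]*1e3).astype(np.float32)); print(m.sum(),c,np.median(q[:,2]),"theta",np.arctan2(c[0][0],105.5-c[0][1]))
E
python3 chk2.py w7
```

```text
10.15 [ 0.60608951 -0.00339754  0.1222674 ] [0.05890575 0.01544943 0.1209674 ] [ 1.26638658  1.43662715 -0.19282991] [-0.02  0.5  -0.11  1.82  0.07  0.83 -2.08]
2052 ((64.17901611328125, 22.327037811279297), 12.544880867004395) 0.1306288811454427 theta 0.6572031870777609
```

View pics/w7.png

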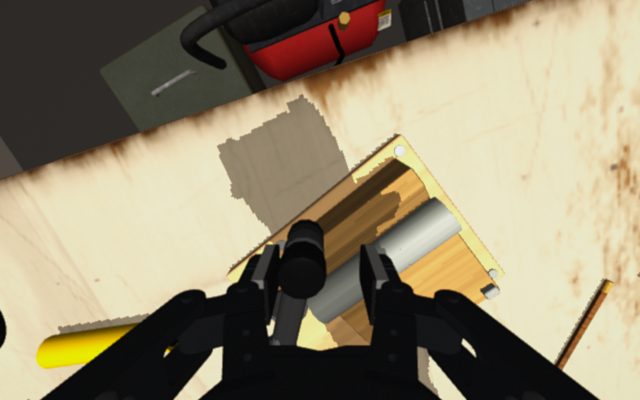

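The left finger is pushing the knob, at about (302,275), and the swing reads 0.66 rad as planned. I'll continue the arc.

Request:
{"fn": "play_rows", "kwargs": {"plan": [[0,-0.005,-0.006,0,-0.046],[0,-0.01,-0.012,0,-0.093],[0,-0.0155,-0.017,0,-0.14],[0,-0.0213,-0.022,0,-0.186],[0,-0.0276,-0.0265,0,-0.233],[0,-0.034,-0.0305,0,-0.28],[0,-0.041,-0.034,0,-0.326],[0,-0.045,-0.0357,0,-0.35],[0,-0.048,-0.037,0,-0.373],[0,-0.05,-0.0377,0,-0.38]]}}

```text
clock: 11.2
tcp_pos: [0.5563, -0.0404, 0.1223]
orientation: [1.723, 0.77, -1.723]
contact_force: [0.7, 1.1, -0.4]
grip_width: 0.0426
```

```bash
python3 chk2.py w8
```

```text
11.2 [ 0.55630355 -0.04038224  0.12230283] [-0.00055791 -0.00217396  0.12100283] [ 0.67670155  1.07463127 -0.44772769] [-0.03  0.43 -0.02  1.94  0.01  0.77 -2.35]
2022 ((7.754868030548096, 0.8166789412498474), 12.494512557983398) 0.13060545251553096 theta 0.07394424347026615
```

Request:
{"fn": "play_rows", "kwargs": {"plan": [[0,-0.002,-0.0007,0,0],[0,-0.004,-0.0014,0,0],[0,-0.0055,-0.0019,0,0],[0,-0.0065,-0.0023,0,0],[0,-0.0065,-0.0023,0,0]]}}

```text
clock: 11.75
tcp_pos: [0.5498, -0.0427, 0.1223]
orientation: [1.723, 0.771, -1.723]
contact_force: [0.4, 0.3, -0.7]
grip_width: 0.0431
```

Request:
{"fn": "play_rows", "kwargs": {"plan": [[0,-0.0005,-0.0002,0,0],[0,-0.001,-0.0004,0,0],[0,-0.001,-0.0004,0,0]]}}

```text
clock: 12.05
tcp_pos: [0.5489, -0.043, 0.1223]
orientation: [1.723, 0.771, -1.723]
contact_force: [0.7, -0.7, 0.7]
grip_width: 0.0428
```

```bash
python3 chk2.py w9
```

```text
12.05 [ 0.54891193 -0.04302359  0.12228511] [-0.00840707 -0.00211433  0.12098511] [ 0.6519888  -0.72530918  0.72588979] [-0.02  0.42 -0.02  1.96  0.01  0.77 -2.34]
2011 ((-0.4478198289871216, 0.3972569406032562), 12.676137924194336) 0.13057209106738127 theta -0.0042607557713101344
```

Request:
{"fn": "play_rows", "kwargs": {"plan": [[0,-0.0005,-0.0002,0,0],[0,-0.001,-0.0004,0,0],[0,-0.001,-0.0004,0,0]]}}

```text
clock: 12.4
tcp_pos: [0.5483, -0.0432, 0.1224]
orientation: [1.723, 0.771, -1.722]
contact_force: [2.1, 1.1, -1.0]
grip_width: 0.0428
```

Request:
{"fn": "play_rows", "kwargs": {"plan": [[0,-0.0005,-0.0002,0,0],[0,-0.001,-0.0004,0,0],[0,-0.001,-0.0004,0,0]]}}

```text
clock: 12.7
tcp_pos: [0.5478, -0.0433, 0.1225]
orientation: [1.724, 0.771, -1.721]
contact_force: [4.6, 1.9, -2.4]
grip_width: 0.0427
```

The swing is at its stop: the force rises to about 5 N with no further travel. I'll back off, lift and close the fingers.

Request:
{"fn": "play_rows", "kwargs": {"plan": [[0,0.003,0.0012,0,0],[0,0.006,0.0025,0,0],[0,0.009,0.0035,0,0],[0,0.009,0.0035,0.015,0],[0,0.009,0.0035,0.035,0],[-1,0.009,0.0035,0.05,0],[-1,0.009,0.0035,0.05,0],[-1,0.009,0.0035,0.05,0],[-1,0.009,0.0035,0.05,0],[-1,0.009,0.0035,0.05,0]]}}

```text
clock: 13.7
tcp_pos: [0.5553, -0.0403, 0.1713]
orientation: [1.721, 0.772, -1.725]
contact_force: [-0.3, 1.0, 0.2]
grip_width: -0.0001
```

```bash
python3 chk2.py w10
python3 - <<'E'
from h import *
p=np.load("pose.npy"); print(Xw(p,[-.001,.0004,.1306]))
for n in("top","scene"):
    f=r.grab_frame(n); cv2.imwrite(f"pics/{n}10.png",cv2.resize(f["pixels"][120:240,240:400] if n=="top" else f["pixels"][140:260,240:400],None,fx=5,fy=5,interpolation=cv2.INTER_CUBIC))
E
```

```text
13.7 [ 0.55530631 -0.04032316  0.17127319] [-0.00147411 -0.00177578  0.16997319] [-0.2909071   1.03793119  0.1911183 ] [-0.03  0.36 -0.01  1.91  0.01  0.88 -2.35]
891 ((-0.13083525002002716, 0.2849961519241333), 12.36238956451416) 0.13049584744582568 theta -0.00124350309174623
[ 0.55500384 -0.03811697  0.1319    ]
```

View pics/w10.png

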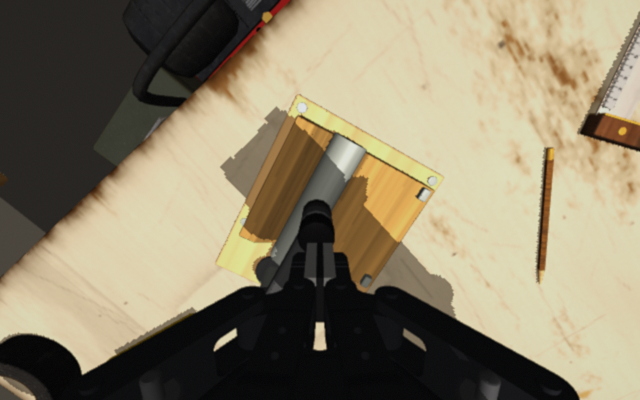

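View pics/scene10.png

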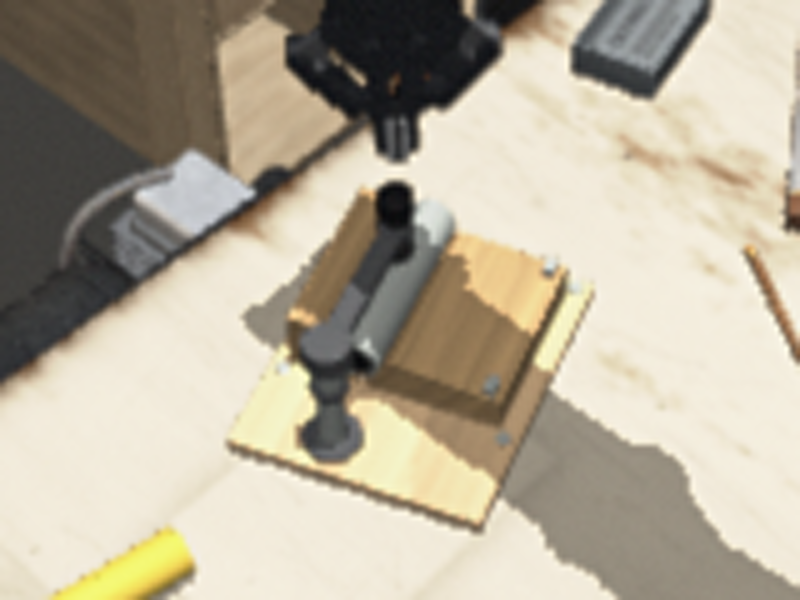

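The arm is over the tube at its stop, with the knob at about (317,215) straight below the closed fingertips. I'll go down to the knob.

Request:
{"fn": "play_rows", "kwargs": {"plan": [[-1,0.0005,0.0022,-0.012,0],[-1,0.0005,0.0022,-0.022,0],[-1,0.0005,0.0022,-0.027,0],[-1,0.0005,0.0022,-0.029,0],[-1,0.0005,0.0022,-0.029,0]]}}

```text
clock: 14.35
tcp_pos: [0.5562, -0.0382, 0.1428]
orientation: [1.722, 0.771, -1.724]
contact_force: [0.9, -0.1, 0.8]
grip_width: 0.0
```

Request:
{"fn": "play_rows", "kwargs": {"plan": [[-1,0,0,-0.001,0],[-1,0,0,-0.002,0],[-1,0,0,-0.003,0],[-1,0,0,-0.003,0]]}}

```text
clock: 14.75
tcp_pos: [0.5569, -0.0383, 0.1409]
orientation: [1.724, 0.77, -1.722]
contact_force: [-0.3, -0.6, 3.2]
grip_width: -0.0
```

Request:
{"fn": "play_rows", "kwargs": {"plan": [[-1,0,0,-0.001,0],[-1,0,0,-0.002,0],[-1,0,0,-0.002,0]]}}

```text
clock: 15.05
tcp_pos: [0.557, -0.0383, 0.1389]
orientation: [1.724, 0.77, -1.722]
contact_force: [0.3, -0.9, 5.7]
grip_width: -0.0
```

Request:
{"fn": "play_rows", "kwargs": {"plan": [[-1,0,0,-0.001,0],[-1,0,0,-0.002,0],[-1,0,0,-0.002,0]]}}

```text
clock: 15.35
tcp_pos: [0.5571, -0.0383, 0.1369]
orientation: [1.724, 0.77, -1.722]
contact_force: [-0.8, -1.9, 4.7]
grip_width: -0.0001
```

Request:
{"fn": "play_rows", "kwargs": {"plan": [[-1,0,0,-0.001,0],[-1,0,0,-0.002,0],[-1,0,0,-0.002,0]]}}

```text
clock: 15.65
tcp_pos: [0.5571, -0.0383, 0.1348]
orientation: [1.724, 0.77, -1.722]
contact_force: [0.0, -0.3, 4.6]
grip_width: -0.0001
```

Request:
{"fn": "play_rows", "kwargs": {"plan": [[-1,0,0,-0.001,0],[-1,0,0,-0.002,0],[-1,0,0,-0.002,0]]}}

```text
clock: 15.95
tcp_pos: [0.557, -0.0383, 0.1328]
orientation: [1.724, 0.77, -1.722]
contact_force: [-0.4, -1.0, 4.7]
grip_width: 0.0004
```

Request:
{"fn": "play_rows", "kwargs": {"plan": [[-1,0,0,-0.001,0],[-1,0,0,-0.002,0],[-1,0,0,-0.002,0]]}}

```text
clock: 16.25
tcp_pos: [0.557, -0.0383, 0.1307]
orientation: [1.724, 0.77, -1.722]
contact_force: [1.1, -0.9, 4.5]
grip_width: 0.0001
```

Request:
{"fn": "play_rows", "kwargs": {"plan": [[-1,0,0,-0.001,0],[-1,0,0,-0.0015,0],[-1,0,0,-0.0015,0]]}}

```text
clock: 16.55
tcp_pos: [0.557, -0.0383, 0.1292]
orientation: [1.724, 0.77, -1.722]
contact_force: [0.7, -1.3, 5.4]
grip_width: 0.0002
```

Request:
{"fn": "play_rows", "kwargs": {"plan": [[-1,0,0,-0.001,0],[-1,0,0,-0.0015,0],[-1,0,0,-0.0015,0]]}}

```text
clock: 16.85
tcp_pos: [0.557, -0.0383, 0.1278]
orientation: [1.724, 0.77, -1.722]
contact_force: [1.4, -0.4, 5.6]
grip_width: 0.0004
```

Request:
{"fn": "play_rows", "kwargs": {"plan": [[-1,0,0,-0.001,0],[-1,0,0,-0.0015,0],[-1,0,0,-0.0015,0]]}}

```text
clock: 17.15
tcp_pos: [0.557, -0.0383, 0.1263]
orientation: [1.724, 0.77, -1.722]
contact_force: [0.5, -1.5, 4.5]
grip_width: 0.0001
```

Request:
{"fn": "play_rows", "kwargs": {"plan": [[-1,0,0,-0.001,0],[-1,0,0,-0.0015,0],[-1,0,0,-0.0015,0]]}}

```text
clock: 17.45
tcp_pos: [0.5572, -0.0382, 0.1255]
orientation: [1.724, 0.77, -1.722]
contact_force: [-1.8, -1.7, 11.0]
grip_width: -0.0001
```

Request:
{"fn": "play_rows", "kwargs": {"plan": [[-1,0,0,-0.001,0],[-1,0,0,-0.0015,0],[-1,0,0,-0.0015,0]]}}

```text
clock: 17.75
tcp_pos: [0.5573, -0.0383, 0.1249]
orientation: [1.724, 0.77, -1.721]
contact_force: [-5.0, -1.0, 18.6]
grip_width: -0.0001
```

Request:
{"fn": "play_rows", "kwargs": {"plan": [[-1,0,0,0,0],[-1,0,0,0,0]]}}

```text
clock: 17.95
tcp_pos: [0.5573, -0.0382, 0.1248]
orientation: [1.724, 0.77, -1.721]
contact_force: [-4.3, -0.9, 19.0]
grip_width: -0.0
```

```bash
python3 -c "
from h import *
o=r.get_obs();print(o['clock'],o['contact_force'],o['tcp_pos'])"
```

```text
17.95 [-4.29048898 -0.87652404 19.03782138] [ 0.55729776 -0.0382436   0.12484308]
```

The knob is taking 18–19 N, so about 12–13 N reaches the pad. I'll release straight up.

Request:
{"fn": "play_rows", "kwargs": {"plan": [[-1,0,0,0.004,0],[-1,0,0,0.01,0],[-1,0,0,0.03,0],[-1,0,0,0.06,0],[-1,0,0,0.1,0],[-1,0,0,0.1,0],[-1,0,0,0.1,0]]}}

```text
clock: 18.65
tcp_pos: [0.5568, -0.038, 0.2235]
orientation: [1.724, 0.771, -1.721]
contact_force: [0.4, 0.5, -0.6]
grip_width: -0.0
```

Run:
```python
from h import *
p=np.load("pose.npy"); o,f=wrist(); print(o["clock"],o["tcp_pos"],o["contact_force"])
cv2.imwrite("pics/w11.png",f["pixels"]); F=toF(p,cloud(f))
m=(F[...,2]>.108)&(F[...,2]<.125)&(np.hypot(F[...,0],F[...,1])<.02); q=F[m]
c=cv2.minEnclosingCircle((q[:,:2]*1e3).astype(np.float32)); print("knob",m.sum(),c,np.median(q[:,2]),"theta",np.arctan2(c[0][0],105.5-c[0][1]))
for lo,hi in((-.06,-.02),(.02,.06),(-.06,-.045)):
    m=(F[...,1]>lo)&(F[...,1]<hi)&(abs(F[...,0])<.015)&(F[...,2]>.055)&(F[...,2]<.068); q=F[m]
    if len(q)>10:
        from scipy.optimize import least_squares
        print("tube",lo,len(q),least_squares(lambda s:np.hypot(q[:,0]-s[0],q[:,2]-s[1])-.016,[0,.046],loss="soft_l1",f_scale=.001).x.round(4))
f=r.grab_frame("scene"); cv2.imwrite("pics/s11.png",cv2.resize(f["pixels"][140:260,240:400],None,fx=5,fy=5,interpolation=cv2.INTER_CUBIC))
```

```text
18.65 [ 0.5567664  -0.03796215  0.22347413] [ 0.41443675  0.54269735 -0.5985348 ]
knob 611 ((-0.042959921061992645, 0.507265031337738), 12.21917724609375) 0.11490582668582634 theta -0.0004091703933358743
tube -0.06 1025 [-0.0007  0.0464]
tube 0.02 254 [-0.0006  0.0464]
tube -0.06 399 [-0.0008  0.0464]
```

View pics/s11.png

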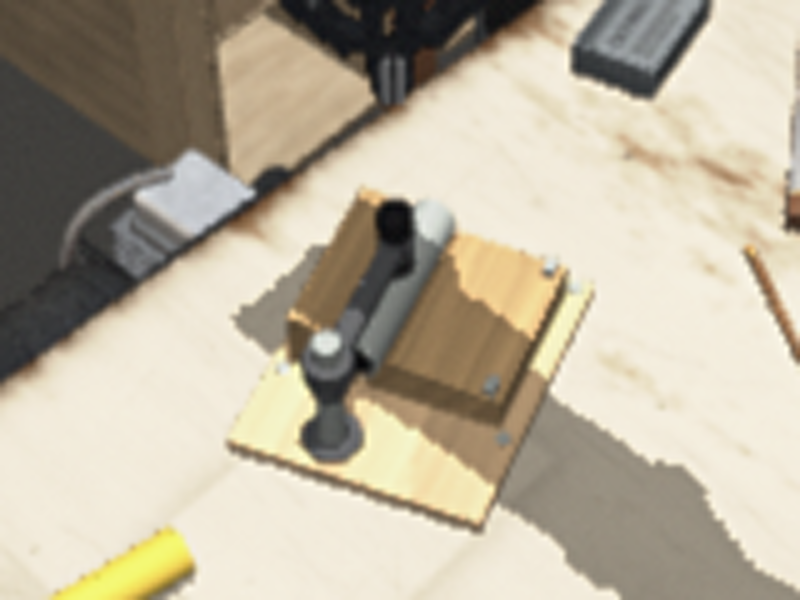

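View pics/w11.png

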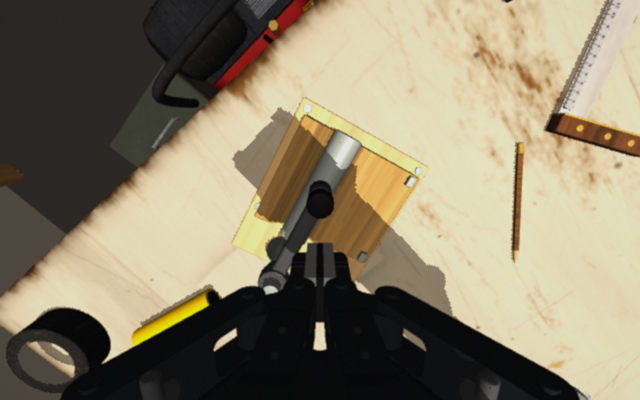

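The clamp is down on the seated tube, with the knob at about (320,195) in the wrist view. The swing reads 0, and the robot touches nothing. I'm handing the job in.

```bash
python3 -c "
from bench import r
print(r.hand_in())"
```

```text
the job is handed in; nothing more can be done
None
```

The tube is seated in the vee and clamped, and I handed the job in at about 19 s on the robot's clock.

- **Seating:** I rolled the tube up the ramp with the fingertips at axis height until it passed the lip, then let it settle by itself with the clamp still open. It came to rest at fixture x about -0.5 mm and z about 46.5 mm (46.6 expected), parallel to the vee.
- **Swing:** I pushed the clamp arm round by its knob until it met its stop at about 5 N. It measured 0.00 rad afterwards.
- **Press:** The knob moved down freely at about 5 N for roughly 14 mm. I then felt the pad touch and pressed to 18.6–19.0 N on the knob, so about 12–13 N on the tube. A sideways force of 4–5 N showed on the tool at the end of the press.
- **Last checks:** After I lifted straight off, the knob had stayed about 16 mm down. The tube was still seated at x about -0.7 mm and z about 46.4 mm. The force on the tool read about zero.

No check failed. I kept clear of the bystanders. I did not re-measure their positions, but in the last pictures the tape roll and the try square looked undisturbed, as did the part of the box in view.

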